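# Lay out a table decoration on its card bases before gluing

### The arm

A 6-joint arm with a two-finger parallel gripper is mounted at the origin on a cart in front of the work surface, level with it; the furniture and walls round the work are solid. World frame = base frame: x ahead of the robot, y to its left, z up, the work surface at z = 0. Lengths are in mm, angles in rad, forces in N, time in s.
With the tool pointing down it reaches from about 350 to 975 mm from the base axis. Payload 7.1 kg.
Tool frame: the origin (TCP) lies at the very end of the fingers, on their centre line; the grasp point (between the pads) lies 19 mm behind it; y points along the fingers, x is the direction in which the jaws open and shut, and the axes are right-handed (so a half turn about y gives the same grasp; the last joint's range is limited). The gripper opens to 88 mm and grips with 3 to 60 N. Pads are 20 mm wide; open, the fingers measure 115 mm over their backs; the gripper's body (75 mm by 178 mm) begins 61 mm behind the grasp point.
Start: joints at [-1.318, 0.423, 1.63, -0, 1.089, -0.019], TCP at [167.81, -602.034, 222.675] pointing down, gripper open.
Joint ranges: [-3, 3], [-0.9, 2.11], [0.09, 2.58], [-1.31, 4.45], [0.11, 2.69], [-2.54, 2.54]. Speed limits (rad/s): [2.39, 2.39, 3.01, 3.14, 3.14, 3.14].

### API

Orientations are given as a rotation vector (axis times angle).
In Python, from workcell import ctrl gives the robot as it stands. The module is installed in compiled form; this text tells all that it offers.
- The arm moves only by the tool carry_out, never from a script. Its arguments are lists of equal length, an entry for each row: "delta_pos": the shift along the tool's x, y, z in cm, a list of three; "rotation": the turn, a rotation vector about the tool's x, y, z in rad, a list of three. In form: {"delta_pos": [[dx, dy, dz], ...], "rotation": [[wx, wy, wz], ...]}. A call has 1 to 12 rows; each row is the pose to reach, as a shift and turn from the pose commanded when the call began, along the tool's axes at that moment; what a row does not reach only later rows make up. A row lasts 1/12 s, in which the tool goes at most 41.7 mm and 7.16 degrees, less where a joint would pass 70% of its speed; a pose out of reach is approached as far as the arm can. A call with a gripper value outside its range is refused whole. "hand" is the closure in counts, from 0 (fully open) to 255 (shut), set as the call begins (left out, the last holds). The fingers move at their own pace and stop on an object; the grip force is fixed at half the most. Time passes only in rows, so rows that repeat a pose let the fingers close. It gives the time, the measured TCP pose, the force and the opening at its end, in the units of the state.
- ctrl.get_obs(): the state, without advancing time (a new reading comes with each control period).
- ctrl.get_image(name): name is "side" or "top" or "wrist"; returns the picture (420x560x3 uint8, red, green, blue); there is no depth.
- ctrl.camera_info(name): a dict with "fov_y" (degrees; the focal length in pixels is half the picture's height over the tangent of half this angle, whatever the lens; pixels are square), "cx", "cy" (the principal point, pixels), "R" (3x3) and "t" (3): a world point X has camera coordinates R X + t; the wrist camera has in their place "T_tool_cam" (4x4, takes a point from camera to tool coordinates, whose origin is the TCP and whose axes are the tool frame's). Camera axes: x right, y down, z forward; pixel columns grow to the right and rows downward; lengths in mm; the calibration is good to about 2 mm. A picture is of the moment at which its call begins: read the wrist's pose just before it. camera_info takes no time and is no camera call.
- ctrl.close_job(): hands the job in, once; it reports no verdict.
The state is a dict: "t": time; "qpos": joint angles; "qvel": joint speeds; "joint_torque": joint torques, N m; "ee_pos": TCP position; "orientation": TCP orientation; "ft_force": force on the tool from outside, world axes, zero at the start; "moment": the same for the moment, N m; "width": finger opening in mm.
Only numpy, scipy, OpenCV 4.12 (cv2) and the standard library are available. Lean on these libraries where they do the work, as an engineer would, in place of code of your own. Each camera call takes 0.05 s, during which the arm holds its last target.

### The job

Lay out the table decoration on its row of three card discs, ready for gluing: stand the tea light upright in the middle of the middle disc and the pine cone upright in the middle of the end disc nearer the paint jar, and set the whole walnut in the middle of the other end disc. Then put the empty half shell, hollow side up, on the table in line with the row, half-way between the tea light and the pine cone. Leave the stapler and the glue stick where they lie.

Things in the scene. Friction and masses are not known exactly. Their poses are not given: they have to be found in the camera images.
- disc_middle: The middle one of three like discs in a straight row: brown corrugated-card disc, about 140 mm across and 5 mm thick, fixed to the table. Origin: centre of its underside, on the table top; z up. Its y axis points along the row, to the left disc (the row may be turned a little; neighbouring centres are 200 mm apart).
- disc_left: The left end disc of the row, as the robot sees it: brown corrugated-card disc, about 140 mm across and 5 mm thick, fixed to the table. Origin: centre of its underside, on the table top; z up. 
- disc_right: The right end disc of the row, as the robot sees it: brown corrugated-card disc, about 140 mm across and 5 mm thick, fixed to the table. Origin: centre of its underside, on the table top; z up. 
- paint_jar: Round white paint jar with a ribbed lid, 46 mm across and 46 mm tall, fixed; it stands in front of one end of the row. Origin: centre of its underside.
- tea_light_centre (a point): Tea light: wax candle in a round metal cup, 39 mm across; the cup is 16 mm tall, 21 mm with the wick. Point: on its axis, 9 mm above its underside. z up through the wick.
- pine_cone_centre (a point): Brown pine cone standing upright on its base, about 65 mm across the outer scales (which give way: the firm core that the fingers meet is about 40 mm across) and 64 mm tall. Point: on its axis, 30 mm above its underside. z up.
- walnut_centre (a point): Whole walnut, lying: 43 mm long (its y axis), 35 mm wide (its x axis), 33 mm tall at the start. Point: its centre, 16 mm above its underside.
- shell_centre (a point): Empty half walnut shell lying like a little boat, hollow side up: 44 mm long (its y axis), 34 mm wide at the rim (its x axis), 15 mm tall, widest at the rim. Point: its middle, 7.5 mm above its underside. z points out of the hollow side.
- stapler: Small dark stapler, 114 mm long (its x axis), 32 mm wide, 37 mm tall; lies loose among the parts, not needed. Origin: centre of its underside.
- glue_stick: Off-white glue stick, a rod 11 mm thick and 98 mm long (its y axis); lies loose among the parts, not needed. Origin: centre of its underside.
Mind the look-alikes: they are no part of the job. Leave any blue or turquoise look-alike of the part that bears tea_light_centre alone. Leave any yellow look-alike of the part that bears walnut_centre alone.

How it is judged:
By the outcome, as a careful person would: the job done as asked, in the order asked, and still so for the second after the job is handed in, with the robot touching nothing.
It also fails if it takes over 120 s, if anything falls off the work surface, if the arm or the gripper's body presses on something with over 40 N, if the wrist force passes 120 N, or if a joint passes its speed limit or range.

## Working session

There is one attempt and no reset: what is moved stays moved. The work goes in short steps, Python scripts to look and compute and a tool call to move; the robot and the scene stay as the last step left them, time stands still between calls to the robot, and variables do not carry over. Pictures are saved under pics/ and viewed, and the job is handed in when it is done.

Besides the shell and the picture viewer there is one more tool, called as name(argument=value, ...) on one line, values as JSON. carry_out: Moves the arm, as the interface text tells. Its arguments: {"type":"object","properties":{"delta_pos":{"type":"array","items":{"type":"array","items":{"type":"number"}}},"rotation":{"type":"array","items":{"type":"array","items":{"type":"number"}}},"hand":{"type":"number"}},"required":["delta_pos","rotation"]}

```bash
mkdir -p pics; ls; python3 - <<'E'
from workcell import ctrl
import cv2
o=ctrl.get_obs(); print(o)
for n in ["side","top","wrist"]:
    print(n,ctrl.camera_info(n))
    cv2.imwrite(f"pics/{n}0.png",ctrl.get_image(n)[:,:,::-1])
E
```

```text
pics
{'t': 0.0, 'qpos': array([-1.31801782e+00,  4.23812663e-01,  1.63066648e+00,  2.53155529e-05,
        1.08859706e+00, -1.89853307e-02]), 'qvel': array([ 0.00048732,  0.00042665, -0.00182859, -0.00141891, -0.00044837,
        0.00023282]), 'joint_torque': array([ 3.42784479e-03, -5.44618607e+01, -2.73661155e+01,  6.46747020e-02,
        2.28557893e-02, -1.50564260e-04]), 'ee_pos': array([ 167.67411324, -601.52590391,  221.92852699]), 'orientation': array([-1.32461635,  1.00753019, -1.00561571]), 'ft_force': array([ 0.13169716,  0.02105498, -0.06109543]), 'moment': array([-0.00673721,  0.00078319,  0.01831998]), 'width': 88.08923469883396}
side {'fov_y': 50.48532983666704, 'cx': 278.66555148423106, 'cy': 207.8000072025666, 'R': array([[ 0.98898467, -0.14746808,  0.01274737],
       [-0.05525364, -0.44770161, -0.89247426],
       [ 0.13731849,  0.88193902, -0.45091818]]), 't': array([-510.4956359 ,   92.62803338, 1266.94592485])}
top {'fov_y': 45.39908066294753, 'cx': 283.89621138097664, 'cy': 210.64368526369307, 'R': array([[ 0.01112435, -0.99986158, -0.01237183],
       [-0.99507458, -0.00985059, -0.09863844],
       [ 0.09850291,  0.01340818, -0.99504643]]), 't': array([  37.25671534,  514.54439966, 1222.94297335])}
wrist {'fov_y': 59.61406159932525, 'cx': 287.1627408604258, 'cy': 209.28970050041494, 'T_tool_cam': array([[ 9.99999598e-01, -2.03207340e-04, -8.73741641e-04,
        -1.54769882e-02],
       [ 7.86781601e-04, -2.69204182e-01,  9.63082805e-01,
        -1.62534040e+02],
       [-4.30920399e-04, -9.63083105e-01, -2.69203914e-01,
         7.21125749e+01],
       [ 0.00000000e+00,  0.00000000e+00,  0.00000000e+00,
         1.00000000e+00]])}
```

View pics/top0.png

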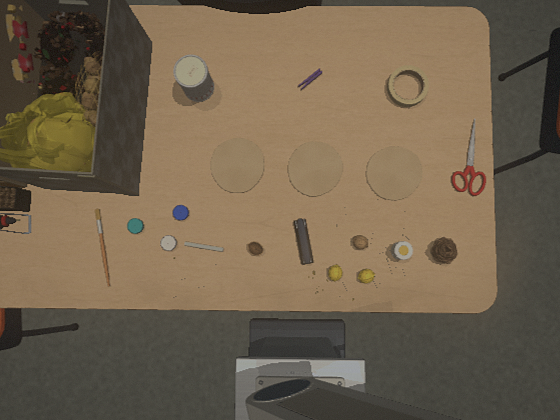

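View pics/side0.png

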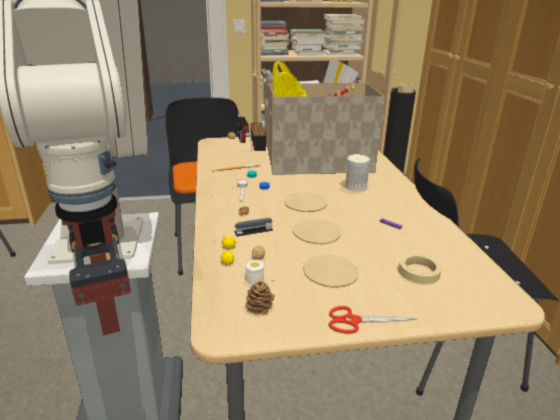

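View pics/wrist0.png

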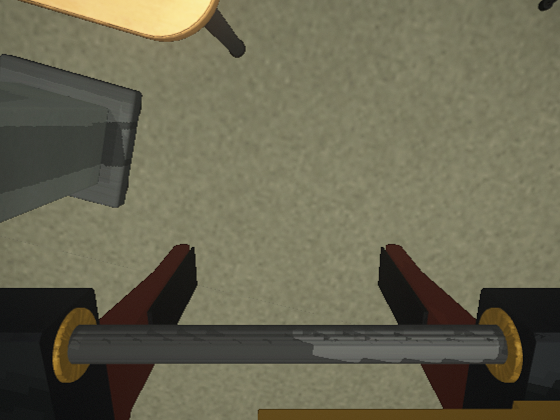

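```bash
python3 - <<'E'
import cv2
a=cv2.imread("pics/top0.png")
cv2.imwrite("pics/t_l.png",cv2.resize(a[190:300,90:290],None,fx=4,fy=4,interpolation=cv2.INTER_CUBIC))
cv2.imwrite("pics/t_r.png",cv2.resize(a[190:300,280:480],None,fx=4,fy=4,interpolation=cv2.INTER_CUBIC))
a=cv2.imread("pics/side0.png")
cv2.imwrite("pics/s_z.png",cv2.resize(a[150:330,190:350],None,fx=3.3,fy=3.3,interpolation=cv2.INTER_CUBIC))
E
```

```text
(no output)
```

View pics/t_l.png

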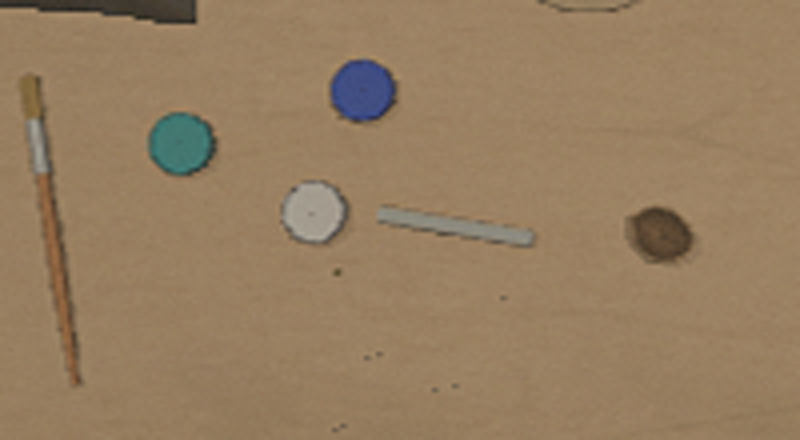

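View pics/t_r.png

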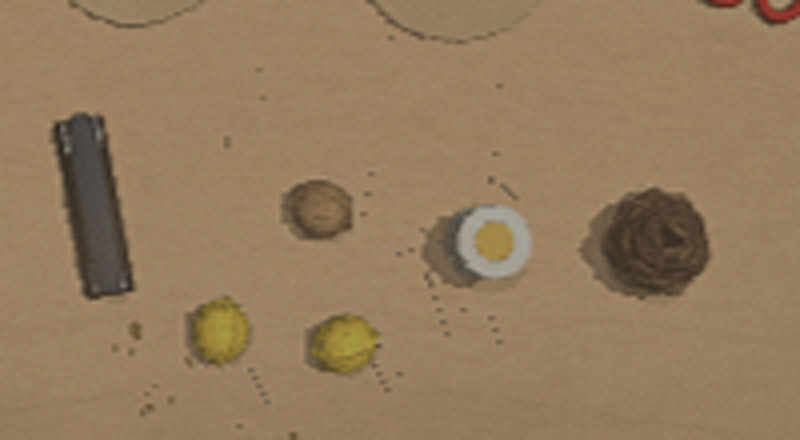

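View pics/s_z.png

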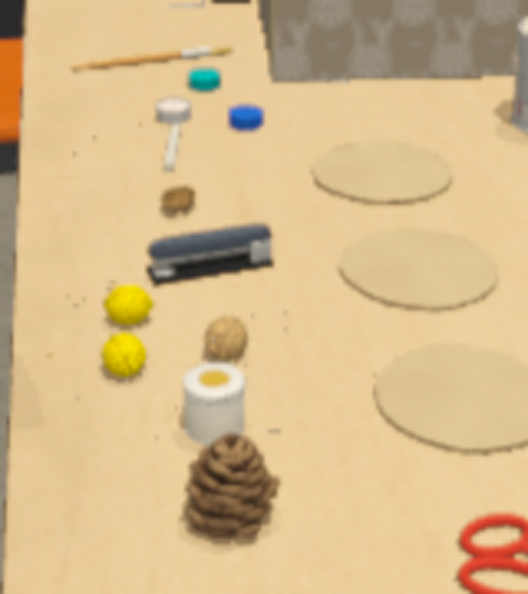

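```bash
cat > h.py <<'E'
import numpy as np, cv2
from scipy.spatial.transform import Rotation as Ro
from workcell import ctrl
def K(n):
    i=ctrl.camera_info(n); f=210/np.tan(np.radians(i["fov_y"]/2)); return i,f
def ray(n,uv,obs=None):
    i,f=K(n); d=np.array([(uv[0]-i["cx"])/f,(uv[1]-i["cy"])/f,1.])
    if n=="wrist":
        T=i["T_tool_cam"]; R=Ro.from_rotvec(obs["orientation"]).as_matrix()
        o=R@T[:3,3]+obs["ee_pos"]; return o,R@T[:3,:3]@d
    return -i["R"].T@i["t"], i["R"].T@d
def onz(n,uv,z,obs=None):
    o,d=ray(n,uv,obs); return o+d*(z-o[2])/d[2]
def proj(n,X,obs=None):
    i,f=K(n)
    if n=="wrist":
        T=i["T_tool_cam"]; R=Ro.from_rotvec(obs["orientation"]).as_matrix()
        c=T[:3,:3].T@(R.T@(np.array(X)-obs["ee_pos"])-T[:3,3])
    else: c=i["R"]@X+i["t"]
    return c[:2]/c[2]*f+[i["cx"],i["cy"]]
def tri(n1,u1,n2,u2,obs=None):
    o1,d1=ray(n1,u1,obs);o2,d2=ray(n2,u2,obs)
    A=np.stack([d1,-d2],1);s=np.linalg.lstsq(A,o2-o1,rcond=None)[0]
    p,q=o1+s[0]*d1,o2+s[1]*d2; return (p+q)/2,np.linalg.norm(p-q)
E
cat > m.py <<'E'
from h import *
a=cv2.imread("pics/top0.png")
hsv=cv2.cvtColor(a,cv2.COLOR_BGR2HSV)
bg=cv2.medianBlur(a,5)
def blob(c,r,thr=40):
    # difference from local table colour
    x0,y0=c[0]-r,c[1]-r; p=a[y0:y0+2*r,x0:x0+2*r].astype(float)
    ref=np.median(np.r_[p[0],p[-1],p[:,0],p[:,-1]],0)
    m=(np.abs(p-ref).sum(2)>thr).astype(np.uint8)
    n,l,s,ce=cv2.connectedComponentsWithStats(m)
    k=1+np.argmax(s[1:,4]); cs,_=cv2.findContours((l==k).astype(np.uint8),0,2)
    h=cv2.convexHull(cs[0]) ; e=cv2.minAreaRect(max(cs,key=len))
    return s[k],ce[k]+[x0,y0],(e[0][0]+x0,e[0][1]+y0),e[1:]
for n,c,r,z in [("tea",(168,243),14,16),("blue",(180,213),14,16),("shell",(255,248),14,15),("walnut",(360,242),14,16),("jar",(404,250),16,46),("cone",(444,251),22,30),("stap",(303,242),32,30),("glue",(205,246),23,8)]:
    s,ce,ec,er=blob(c,r); print(n,s,ce.round(1),np.round(ec,1),er,"->",onz("top",ce,z).round(1),onz("top",ec,z).round(1))
for n,c in [("dl",(238,165)),("dm",(315,168)),("dr",(394,173))]:
    print(n,onz("top",c,5).round(1))
    # edges
    p=cv2.cvtColor(a,cv2.COLOR_BGR2GRAY)
    cs=[]
    for t in np.linspace(0,2*np.pi,72,endpoint=False):
        rr=np.arange(22,35,.25); u=(c[0]+rr*np.cos(t)).astype(np.float32);v=(c[1]+rr*np.sin(t)).astype(np.float32)
        val=cv2.remap(p,u[None],v[None],1)[0].astype(float); k=np.argmin(val)
        if np.median(val)-val[k]>15: cs.append((u[k],v[k]))
    cs=np.array(cs,np.float32)
    w=np.array([onz("top",q,2.5) for q in cs])[:,:2]
    for _ in range(4):
        A=np.c_[2*w,np.ones(len(w))];x=np.linalg.lstsq(A,(w**2).sum(1),rcond=None)[0]
        R=np.sqrt(x[2]+x[0]**2+x[1]**2);res=np.hypot(*(w-x[:2]).T)-R
        w=w[np.abs(res)<max(2.5,1.5*np.std(res))]
    print(len(w),x[:2].round(1),R.round(1),np.std(res).round(2))
E
python3 m.py
```

```text
tea [  6   6  18  17 229] [168.5 243. ] [168.5 243. ] ((16.0, 17.0), 90.0) -> [431.  330.1  16. ] [431.  330.1  16. ]
blue [  6   6  18  17 235] [180.3 212.6] [180.5 213. ] ((16.0, 17.0), 90.0) -> [507.5 303.   16. ] [506.6 302.4  16. ]
shell [  5   7  19  15 209] [254.5 248.4] [255. 248.] ((14.0, 18.0), 90.0) -> [419.8 114.9  15. ] [420.9 113.8  15. ]
walnut [  4   7  18  15 230] [358.6 242.1] [358.5 242. ] ((14.0, 17.0), 90.0) -> [ 438.2 -143.9   16. ] [ 438.6 -143.6   16. ]
jar [  0   7  25  21 352] [398.8 251.2] [400. 251.] ((20.0, 24.0), 90.0) -> [ 416.3 -236.8   46. ] [ 416.8 -239.7   46. ]
cone [  2   8  34  28 691] [441.3 250.7] [441.5 251.5] ((28.567060470581055, 30.785863876342773), 56.3099365234375) -> [ 418.9 -344.1   30. ] [ 417.  -344.5   30. ]
stap [ 21   8  22  47 644] [302.5 241.1] [302.4 240.9] ((46.6148567199707, 14.67639446258545), 79.50852966308594) -> [438.8  -4.2  30. ] [439.3  -3.8  30. ]
glue [  2  18  40  11 163] [203.9 246.5] [203.8 246.2] ((39.455753326416016, 5.096368312835693), 9.462322235107422) -> [423.5 242.8   8. ] [424.2 242.9   8. ]
dl [632.2 161.5   5. ]
27 [630.2 165.1] 67.8 0.73
dm [626.1 -35.1   5. ]
27 [623.3 -31.6] 67.5 0.9
dr [ 615.  -235.7    5. ]
26 [ 615.5 -233.4] 68.7 0.68
```

```bash
cat >> h.py <<'E'
import json,os
def pose(x,y,z,yawdeg):
    s,c=np.sin(np.radians(yawdeg)),np.cos(np.radians(yawdeg))
    return np.array([x,y,z],float),np.array([[c,0,-s],[s,0,c],[0,-1,0]])
def cmd():
    d=json.load(open("cmd.json")); return np.array(d["p"]),np.array(d["R"])
def setcmd(p,R): json.dump({"p":list(map(float,p)),"R":np.array(R).tolist()},open("cmd.json","w"))
def plan(*targets):
    """targets (x,y,z,yaw) absolute; prints rounded deltas from current cmd; stores last as cmd"""
    p0,R0=cmd(); lp,lR=p0,R0
    for t in targets:
        p,R=pose(*t)
        d=np.round(R0.T@(p-p0)/10,2); w=np.round(Ro.from_matrix(R0.T@R).as_rotvec(),3)
        ang=np.degrees(np.linalg.norm(Ro.from_matrix(lR.T@R).as_rotvec()))
        print(d.tolist(),w.tolist(),"rows>=",max(np.linalg.norm(p-lp)/41.7,ang/7.16).round(1))
        lp,lR=p0+R0@(d*10),R0@Ro.from_rotvec(w).as_matrix()
    setcmd(lp,lR)
def st():
    o=ctrl.get_obs();R=Ro.from_rotvec(o["orientation"]).as_matrix()
    print("t",round(o["t"],2),"p",o["ee_pos"].round(1),"yaw",np.degrees(np.arctan2(R[1,0],R[0,0])).round(1),"F",o["ft_force"].round(1),"w",round(o["width"],1),"q",o["qpos"].round(2));return o
E
python3 - <<'E'
from h import *
o=st();print(Ro.from_rotvec(o["orientation"]).as_matrix().round(3))
setcmd([167.81,-602.034,222.675],Ro.from_rotvec(o["orientation"]).as_matrix())
E
```

```text
t 0.15 p [ 167.7 -601.6  222.1] yaw -74.4 F [-0.1  0.2 -0.3] w 87.8 q [-1.32  0.42  1.63  0.    1.09 -0.02]
[[ 0.268 -0.     0.963]
 [-0.963  0.001  0.268]
 [-0.001 -1.     0.   ]]
```

```bash
python3 - <<'E'
from h import *
plan((380,-320,300,-82))
plan((600,-33,330,-90))
E
```

```text
[-21.48, -7.71, 28.01] [0.0, 0.132, -0.001] rows>= 8.7
[-25.36, -2.99, 25.79] [0.0, 0.14, -0.0] rows>= 8.7
```

carry_out(delta_pos=[[-1,-0.4,1.3],[-3,-1.1,4],[-6,-2.2,8],[-9,-3.3,12],[-12,-4.4,15.8],[-15,-5.5,19.6],[-18,-6.6,23.5],[-20.5,-7.4,26.8],[-21.48,-7.71,28.01],[-21.48,-7.71,28.01],[-21.48,-7.71,28.01]], rotation=[[0,0.01,0],[0,0.03,0],[0,0.05,0],[0,0.07,0],[0,0.09,0],[0,0.11,0],[0,0.12,0],[0,0.13,0],[0,0.132,-0.001],[0,0.132,-0.001],[0,0.132,-0.001]])

```text
t: 1.07
ee_pos: [382.0, -317.4, 300.7]
orientation: [-1.274, 1.101, -1.104]
ft_force: [-0.8, 0.2, 0.3]
width: 87.6
```

carry_out(delta_pos=[[-2.5,-0.3,2.5],[-5.5,-0.6,5.5],[-8.5,-0.9,8.5],[-11.5,-1.2,11.5],[-14.5,-1.6,14.5],[-17.5,-2,17.5],[-20.5,-2.4,20.7],[-23.5,-2.8,23.8],[-25.36,-2.99,25.79],[-25.36,-2.99,25.79],[-25.36,-2.99,25.79],[-25.36,-2.99,25.79]], rotation=[[0,0.02,0],[0,0.04,0],[0,0.06,0],[0,0.08,0],[0,0.1,0],[0,0.12,0],[0,0.13,0],[0,0.14,0],[0,0.14,0],[0,0.14,0],[0,0.14,0],[0,0.14,0]])

```text
t: 2.07
ee_pos: [599.4, -33.8, 328.5]
orientation: [-1.211, 1.21, -1.21]
ft_force: [0.1, 0.5, -0.4]
width: 87.9
```

```bash
python3 - <<'E'
from h import *
o=st();cv2.imwrite("pics/w1.png",ctrl.get_image("wrist")[:,:,::-1])
np.savez("w1.npz",**o)
E
```

```text
t 2.07 p [599.4 -33.8 328.5] yaw -90.0 F [ 0.1  0.5 -0.4] w 87.9 q [-0.08  0.29  1.58 -0.    1.28  1.5 ]
```

View pics/w1.png

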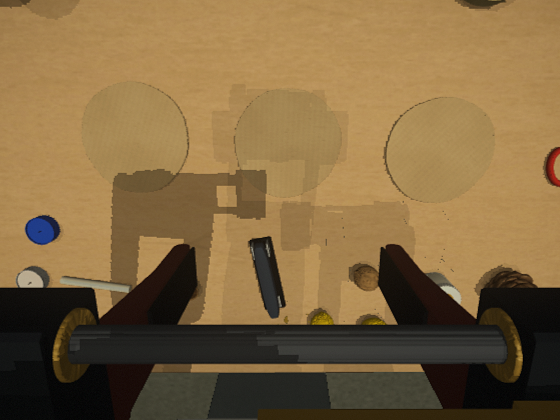

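```bash
cat > d.py <<'E'
from h import *
a=cv2.imread("pics/w1.png");o=dict(np.load("w1.npz"))
p=cv2.cvtColor(a,cv2.COLOR_BGR2GRAY).astype(np.float32)
from scipy.optimize import least_squares
C=[]
vis=a.copy()
for n,c in [("dl",(631,163)),("dm",(623,-33)),("dr",(615.5,-233.5))]:
    c=np.array(c,float)
    for it in range(3):
        w=[];ts=np.linspace(0,2*np.pi,120,endpoint=False)
        for t in ts:
            rr=np.arange(60,80,.4) if it==0 else np.arange(65,75,.4)
            uv=np.array([proj("wrist",[c[0]+r*np.cos(t),c[1]+r*np.sin(t),4],o) for r in rr],np.float32)
            v=cv2.remap(p,uv[:,0][None],uv[:,1][None],1)[0]
            v2=v-np.interp(rr,[rr[0],rr[-1]],[np.median(v[:8]),np.median(v[-8:])])
            k=np.argmin(v2)
            if v2[k]<-8: w.append([c[0]+rr[k]*np.cos(t),c[1]+rr[k]*np.sin(t)])
        w=np.array(w)
        f=least_squares(lambda x:np.hypot(*(w-x[:2]).T)-x[2],[*c,70],loss="soft_l1",f_scale=.7)
        c=f.x[:2]
    print(n,len(w),f.x.round(1),np.median(np.abs(np.hypot(*(w-c).T)-f.x[2])).round(2)); C.append(c)
C=np.array(C);print(np.linalg.norm(np.diff(C,axis=0),axis=1),"mean",C.mean(0),"yaw row",np.degrees(np.arctan2(-(C[0]-C[2])[0],(C[0]-C[2])[1])))
E
python3 d.py
python3 - <<'E'
from h import *
a=cv2.imread("pics/w1.png");o=dict(np.load("w1.npz"))
for n,uv,z in [("tea",(32,279),16),("blue",(42,230),16),("walnut",(364,277),16)]: print(n,onz("wrist",uv,z,o).round(1))
cv2.imwrite("pics/w1z.png",cv2.resize(a[200:330,0:200],None,fx=4,fy=4))
E
```

```text
tea [435.6 328.4  16. ]
blue [509.  300.8  16. ]
walnut [ 438.1 -143.3   16. ]Traceback (most recent call last):
  File "d.py", line 13, in <module>
    uv=np.array([proj("wrist",[c[0]+r*np.cos(t),c[1]+r*np.sin(t),4],o) for r in rr],np.float32)
                 ~~~~^^^^^^^^^^^^^^^^^^^^^^^^^^^^^^^^^^^^^^^^^^^^^^^^^
  File "h.py", line 15, in proj
    i,f=K(n)
        ~^^^
  File "h.py", line 5, in K
    i=ctrl.camera_info(n); f=210/np.tan(np.radians(i["fov_y"]/2)); return i,f
ValueError: time passes only in moves, steps and waits
```

View pics/w1z.png

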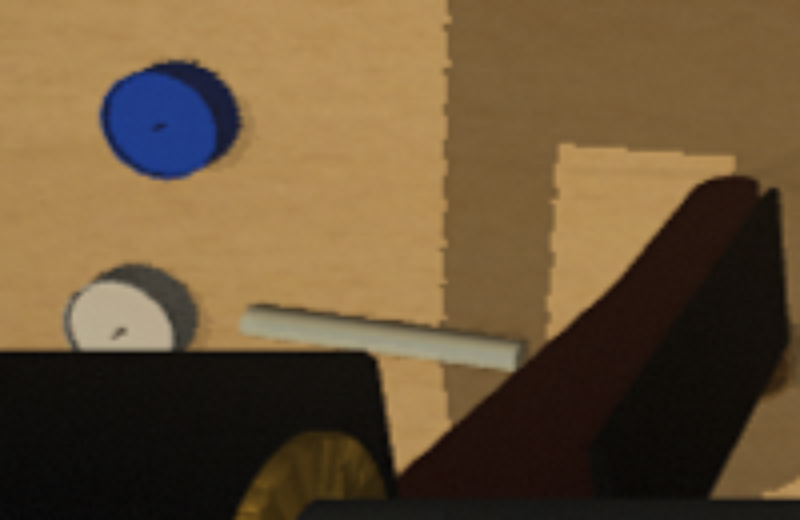

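```bash
python3 - <<'E'
from workcell import ctrl
import pickle
pickle.dump({n:ctrl.camera_info(n) for n in ["side","top","wrist"]},open("ci.pkl","wb"))
E
sed -i 's|i=ctrl.camera_info(n); f|i=CI[n]; f|; s|^def K(n)|import pickle\nCI=pickle.load(open("ci.pkl","rb"))\ndef K(n)|' h.py
python3 d.py
python3 - <<'E'
from h import *
o=dict(np.load("w1.npz"))
for n,uv,z in [("tea",(29.5,283),16),("blue",(39.5,231.7),16)]: print(n,onz("wrist",uv,z,o).round(1))
E
```

```text
dl 63 [632.4 164.5  69.7] 0.46
dm 44 [623.8 -34.7  70.1] 0.62
dr 66 [ 613.7 -233.    69.1] 0.39
[199.40478256 198.6007423 ] mean [623.27103409 -34.38380138] yaw row -2.690448268277692
tea [429.3 333.1  16. ]
blue [506.6 304.7  16. ]
```

```bash
python3 - <<'E'
from h import *
plan((510,160,230,-45))
plan((430,331,120,0))
E
```

```text
[-19.29, 10.0, -9.01] [0.0, -0.786, -0.0] rows>= 6.3
[-17.74, 11.01, 6.44] [-0.0, -0.785, -0.0] rows>= 6.3
```

carry_out(delta_pos=[[-1,0.5,-0.5],[-3.5,1.8,-1.6],[-6.5,3.3,-3],[-9.5,5,-4.5],[-12.5,6.5,-6],[-15.5,8,-7.5],[-18,9.4,-8.5],[-19.29,10,-9.01],[-19.29,10,-9.01]], rotation=[[0,-0.05,0],[0,-0.16,0],[0,-0.28,0],[0,-0.4,0],[0,-0.52,0],[0,-0.63,0],[0,-0.73,0],[0,-0.786,0],[0,-0.786,0]], hand=81)

```text
t: 2.87
ee_pos: [507.6, 160.2, 227.7]
orientation: [-1.486, 0.613, -0.61]
ft_force: [-0.3, -0.2, 0.4]
width: 60.1
```

carry_out(delta_pos=[[-2,1.2,0.7],[-5,3,1.8],[-8,5,2.9],[-11,6.8,4],[-14,8.7,5],[-16.5,10.2,6],[-17.74,11.01,6.44],[-17.74,11.01,6.44],[-17.74,11.01,6.44],[-17.74,11.01,6.44]], rotation=[[0,-0.1,0],[0,-0.22,0],[0,-0.34,0],[0,-0.46,0],[0,-0.58,0],[0,-0.7,0],[0,-0.785,0],[0,-0.785,0],[0,-0.785,0],[0,-0.785,0]])

```text
t: 3.7
ee_pos: [431.3, 329.6, 119.8]
orientation: [-1.571, 0.003, -0.004]
ft_force: [-0.5, -0.7, -0.1]
width: 59.8
```

```bash
cat >> h.py <<'E'
def snap(name):
    o=st();a=ctrl.get_image("wrist")[:,:,::-1].copy();cv2.imwrite(f"pics/{name}.png",a);np.savez(f"{name}.npz",**o);return o,a
E
python3 - <<'E'
from h import *
o,a=snap("w2");print(proj("wrist",[430,331,16],o))
E
```

```text
t 3.7 p [431.3 329.6 119.8] yaw -0.3 F [-0.5 -0.7 -0.1] w 59.8 q [ 0.63  0.45  1.88 -0.    0.81  0.64]
[285.08535095 204.42681681]
```

View pics/w2.png

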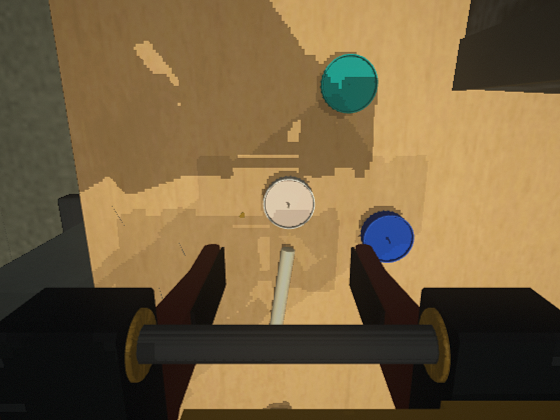

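```bash
python3 - <<'E'
from h import *
a=cv2.imread("pics/w2.png");o=dict(np.load("w2.npz"))
m=(a.min(2)>135).astype(np.uint8); m[:165]=0;m[240:]=0;m[:,:250]=0;m[:,330:]=0
m=((np.ptp(a.astype(int),axis=2)<60)&(a.min(2)>110)).astype(np.uint8); m[:165]=0;m[238:]=0;m[:,:250]=0;m[:,330:]=0
cs=max(cv2.findContours(m,0,2)[0],key=cv2.contourArea);c=cv2.minEnclosingCircle(cs);print(c)
p=onz("wrist",c[0],16,o);print(p, onz("wrist",(288.5,203),16,o), "glue end",onz("wrist",(287,247),8,o))
plan((p[0],p[1],4,0))
E
```

```text
((288.5, 203.5), 25.894113540649414)
[432.56894964 331.70707997  16.        ] [432.5704732 332.0951868  16.       ] glue end [431.25340344 293.62026531   8.        ]
[0.26, 11.6, 0.07] [-0.0, -0.0, -0.0] rows>= 2.8
```

carry_out(delta_pos=[[0.2,2,0.07],[0.26,5,0.07],[0.26,8,0.07],[0.26,10.3,0.07],[0.26,11.4,0.07],[0.26,11.6,0.07],[0.26,11.6,0.07],[0.26,11.6,0.07],[0.26,11.6,0.07]], rotation=[[0,0,0],[0,0,0],[0,0,0],[0,0,0],[0,0,0],[0,0,0],[0,0,0],[0,0,0],[0,0,0]])

```text
t: 4.5
ee_pos: [433.8, 332.0, 4.5]
orientation: [-1.57, -0.001, -0.002]
ft_force: [0.9, 0.3, -1.1]
width: 59.8
```

carry_out(delta_pos=[[0,0,0],[0,0,0],[0,0,0],[0,0,0],[0,0,0],[0,0,0]], rotation=[[0,0,0],[0,0,0],[0,0,0],[0,0,0],[0,0,0],[0,0,0]], hand=255)

```text
t: 5.0
ee_pos: [432.8, 331.6, 3.4]
orientation: [-1.571, -0.001, -0.0]
ft_force: [-0.5, -0.5, 6.5]
width: 38.0
```

```bash
python3 - <<'E'
from h import *
st()
plan((432.6,331.7,90,0))
plan((560,100,90,-40))
plan((623.3,-34.4,60,-90))
plan((623.3,-34.4,10,-90))
E
```

```text
t 5.0 p [432.8 331.6   3.4] yaw 0.0 F [-0.5 -0.5  6.5] w 38.0 q [ 0.63  0.65  1.9  -0.    0.59  0.63]
[-0.0, -8.6, 0.01] [-0.0, -0.0, -0.0] rows>= 2.1
[12.74, -0.01, -23.17] [-0.0, 0.698, -0.0] rows>= 6.3
[13.49, 3.0, -6.23] [-0.0, 0.873, -0.0] rows>= 7.0
[0.0, 5.0, 0.0] [0.0, -0.0, -0.0] rows>= 1.2
```

```bash
python3 - <<'E'
from h import *
setcmd([432.6,331.7,4],pose(0,0,0,0)[1])
plan((432.6,331.7,90,0),(623.3,-34.4,90,0),(623.3,-34.4,30,0))
plan((623.3,-34.4,10,0))
E
```

```text
[0.0, -8.6, 0.0] [0.0, 0.0, 0.0] rows>= 2.1
[19.07, -8.6, -36.61] [0.0, 0.0, 0.0] rows>= 9.9
[19.07, -2.6, -36.61] [0.0, 0.0, 0.0] rows>= 1.4
[0.0, 2.0, 0.0] [0.0, 0.0, 0.0] rows>= 0.5
```

carry_out(delta_pos=[[0,-0.8,0],[0,-2.5,0],[0,-5,0],[0,-7.5,0],[0.3,-8.6,-0.6],[1.5,-8.6,-3],[3,-8.6,-6],[4.5,-8.6,-9],[6,-8.6,-12],[7.5,-8.6,-15],[9,-8.6,-18],[10,-8.6,-20]], rotation=[[0,0,0],[0,0,0],[0,0,0],[0,0,0],[0,0,0],[0,0,0],[0,0,0],[0,0,0],[0,0,0],[0,0,0],[0,0,0],[0,0,0]])

```text
t: 6.0
ee_pos: [533.5, 128.6, 89.1]
orientation: [-1.572, 0.001, -0.001]
ft_force: [0.3, -0.0, -0.9]
width: 37.9
```

carry_out(delta_pos=[[1.5,0,-3],[3,0,-6],[4.5,0,-9],[6,0,-12],[7.5,0,-14.2],[8.7,0.5,-16],[9.07,2,-16.61],[9.07,4,-16.61],[9.07,5.5,-16.61],[9.07,6,-16.61],[9.07,6,-16.61],[9.07,6,-16.61]], rotation=[[0,0,0],[0,0,0],[0,0,0],[0,0,0],[0,0,0],[0,0,0],[0,0,0],[0,0,0],[0,0,0],[0,0,0],[0,0,0],[0,0,0]])

```text
t: 7.0
ee_pos: [623.2, -34.8, 29.4]
orientation: [-1.572, 0.0, 0.0]
ft_force: [0.7, 0.2, -0.5]
width: 38.2
```

carry_out(delta_pos=[[0,0.6,0],[0,1.2,0],[0,1.7,0],[0,2,0],[0,2,0],[0,2,0]], rotation=[[0,0,0],[0,0,0],[0,0,0],[0,0,0],[0,0,0],[0,0,0]])

```text
t: 7.5
ee_pos: [623.3, -34.6, 9.2]
orientation: [-1.572, -0.0, 0.0]
ft_force: [0.3, 0.5, -0.3]
width: 38.0
```

```bash
python3 - <<'E'
from h import *
o,a=snap("w3")
E
```

```text
t 7.5 p [623.3 -34.6   9.2] yaw 0.0 F [ 0.3  0.5 -0.3] w 38.0 q [-0.07  0.71  1.72 -0.    0.71 -0.07]
```

View pics/w3.png

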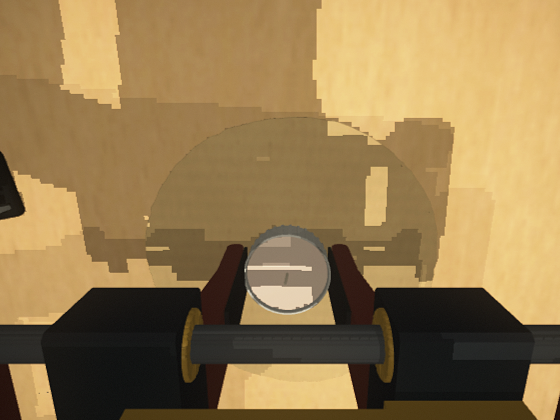

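```bash
python3 - <<'E'
from h import *
o=dict(np.load("w3.npz"))
print(onz("wrist",(287,272),22,o),onz("wrist",(287,270),22,o))
E
```

```text
[623.40786795 -33.32497067  22.        ] [623.40827405 -32.35460265  22.        ]
```

carry_out(delta_pos=[[0,0.05,0],[0,0.1,0],[0,0.1,0],[0,0.1,0]], rotation=[[0,0,0],[0,0,0],[0,0,0],[0,0,0]])

```text
t: 7.88
ee_pos: [623.5, -34.7, 8.6]
orientation: [-1.572, -0.0, -0.0]
ft_force: [-0.6, -0.2, 3.0]
width: 38.1
```

```bash
python3 - <<'E'
from h import *
p,R=cmd();p[2]-=1;setcmd(p,R)
print(onz("top",(443.8,250.8),30),onz("top",(447,249.5),62),tri("top",(447,249.5),"side",(190+232/3.3,150+436/3.3)),"jar",onz("top",(403.5,250.5),46))
c=onz("top",(443.8,250.8),30)
plan((623.3,-34.4,100,0))
plan((c[0],c[1],150,0))
E
```

```text
[ 418.7409113  -350.16200723   30.        ] [ 421.2040999  -348.11095983   62.        ] (array([ 421.73746787, -346.72624519,   66.64722469]), np.float64(1.3017897496721813)) jar [ 418.05010703 -248.16214791   46.        ]
[0.0, -9.1, 0.0] [0.0, 0.0, 0.0] rows>= 2.2
[-20.46, -5.0, -31.58] [0.0, 0.0, 0.0] rows>= 9.1
```

carry_out(delta_pos=[[0,0,0],[0,0,0],[0,0,0],[0,-0.3,0],[0,-1,0],[0,-3,0],[0,-6,0],[0,-8.5,0],[0,-9.1,0],[0,-9.1,0]], rotation=[[0,0,0],[0,0,0],[0,0,0],[0,0,0],[0,0,0],[0,0,0],[0,0,0],[0,0,0],[0,0,0],[0,0,0]], hand=81)

```text
t: 8.72
ee_pos: [625.0, -34.7, 102.1]
orientation: [-1.572, -0.004, -0.004]
ft_force: [0.5, 0.0, 0.6]
width: 60.0
```

carry_out(delta_pos=[[-1,-0.5,-1.5],[-3,-1.2,-4.6],[-5.3,-2,-8.1],[-7.5,-2.8,-11.6],[-9.8,-3.6,-15.1],[-12,-4.4,-18.6],[-14.3,-5,-22.1],[-16.5,-5,-25.5],[-18.7,-5,-28.9],[-20.46,-5,-31.58],[-20.46,-5,-31.58],[-20.46,-5,-31.58]], rotation=[[0,0,0],[0,0,0],[0,0,0],[0,0,0],[0,0,0],[0,0,0],[0,0,0],[0,0,0],[0,0,0],[0,0,0],[0,0,0],[0,0,0]], hand=0)

```text
t: 9.72
ee_pos: [417.1, -351.2, 148.4]
orientation: [-1.57, 0.004, -0.002]
ft_force: [0.3, -0.1, -0.4]
width: 87.8
```

```bash
python3 - <<'E'
from h import *
o,a=snap("w4")
E
```

```text
t 9.72 p [ 417.1 -351.2  148.4] yaw -0.2 F [ 0.3 -0.1 -0.4] w 87.8 q [-0.72  0.41  1.86 -0.    0.87 -0.72]
```

View pics/w4.png

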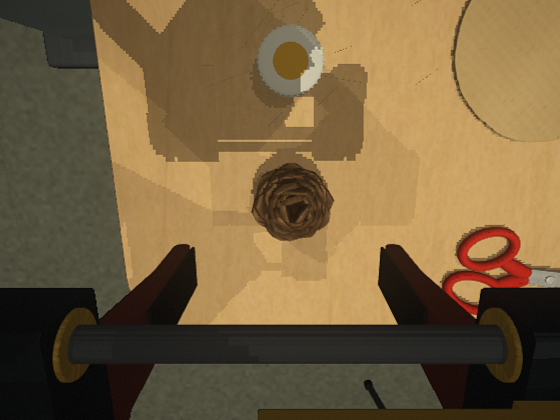

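```bash
python3 - <<'E'
from h import *
a=cv2.imread("pics/w4.png");o=dict(np.load("w4.npz"))
cv2.imwrite("pics/w4z.png",cv2.resize(a[140:260,230:350],None,fx=5,fy=5,interpolation=cv2.INTER_CUBIC))
for uv,z in [((292.5,201.5),25),((292.5,201.5),35),((295,209),62)]: print(onz("wrist",uv,z,o).round(1))
E
```

```text
[ 421.3 -352.5   25. ]
[ 421.2 -349.9   35. ]
[ 422.6 -348.4   62. ]
```

View pics/w4z.png

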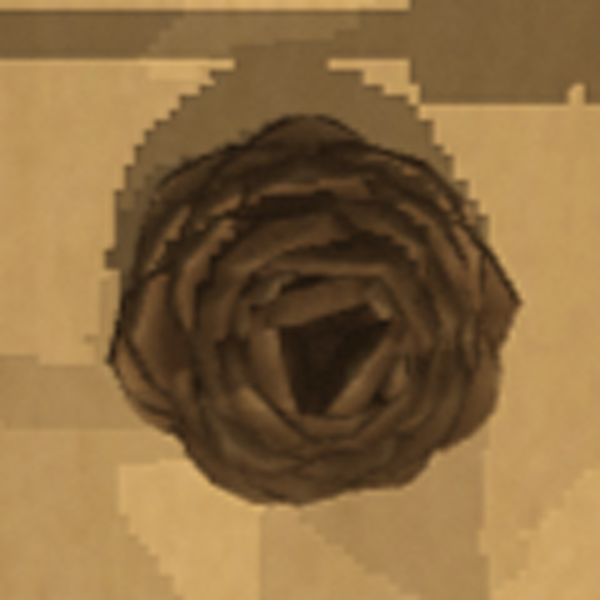

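```bash
python3 - <<'E'
from h import *
plan((421.5,-349.5,12,0))
E
```

```text
[0.28, 13.8, 0.07] [0.0, 0.0, 0.0] rows>= 3.3
```

carry_out(delta_pos=[[0.28,1,0.07],[0.28,3.5,0.07],[0.28,6,0.07],[0.28,8.5,0.07],[0.28,11,0.07],[0.28,13,0.07],[0.28,13.8,0.07],[0.28,13.8,0.07],[0.28,13.8,0.07],[0.28,13.8,0.07]], rotation=[[0,0,0],[0,0,0],[0,0,0],[0,0,0],[0,0,0],[0,0,0],[0,0,0],[0,0,0],[0,0,0],[0,0,0]])

```text
t: 10.6
ee_pos: [422.5, -349.8, 12.4]
orientation: [-1.573, -0.002, -0.0]
ft_force: [0.4, -0.4, 0.2]
width: 88.0
```

carry_out(delta_pos=[[0,0,0],[0,0,0],[0,0,0],[0,0,0],[0,0,0],[0,0,0],[0,0,0],[0,0,0]], rotation=[[0,0,0],[0,0,0],[0,0,0],[0,0,0],[0,0,0],[0,0,0],[0,0,0],[0,0,0]], hand=255)

```text
t: 11.27
ee_pos: [421.5, -349.8, 11.6]
orientation: [-1.572, -0.0, -0.0]
ft_force: [-1.6, -0.7, -1.4]
width: 38.0
```

```bash
python3 - <<'E'
from h import *
o,a=snap("w5")
cv2.imwrite("pics/w5z.png",cv2.resize(a[150:380,180:400],None,fx=3,fy=2.6))
plan((421.5,-349.5,110,0),(613.9,-234.2,110,0),(613.9,-234.2,50,0))
E
```

```text
t 11.27 p [ 421.5 -349.8   11.6] yaw -0.0 F [-1.6 -0.7 -1.4] w 38.0 q [-0.71  0.64  1.9  -0.    0.6  -0.71]
[0.0, -9.8, 0.0] [0.0, 0.0, 0.0] rows>= 2.4
[19.24, -9.8, 11.53] [0.0, 0.0, 0.0] rows>= 5.4
[19.24, -3.8, 11.53] [0.0, 0.0, 0.0] rows>= 1.4
```

View pics/w5.png

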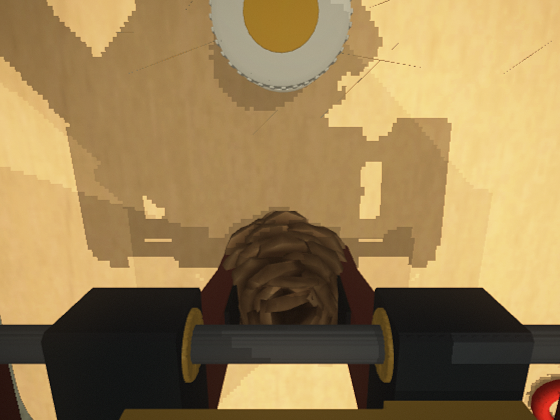

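carry_out(delta_pos=[[0,-0.5,0],[0,-2,0],[0,-4.5,0],[0,-7,0],[0,-9.3,0],[0.8,-9.8,0.5],[2.8,-9.8,1.7],[5.3,-9.8,3.2],[7.8,-9.8,4.7],[10.3,-9.8,6.2],[12.8,-9.8,7.7],[15,-9.8,9]], rotation=[[0,0,0],[0,0,0],[0,0,0],[0,0,0],[0,0,0],[0,0,0],[0,0,0],[0,0,0],[0,0,0],[0,0,0],[0,0,0],[0,0,0]])

```text
t: 12.32
ee_pos: [573.0, -258.0, 109.0]
orientation: [-1.571, -0.0, 0.0]
ft_force: [-0.5, 0.1, -0.2]
width: 31.5
```

carry_out(delta_pos=[[2,0,1.2],[3.5,0,2.1],[4.24,0.3,2.53],[4.24,1.5,2.53],[4.24,3.5,2.53],[4.24,5.2,2.53],[4.24,6,2.53],[4.24,6,2.53],[4.24,6,2.53],[4.24,6,2.53]], rotation=[[0,0,0],[0,0,0],[0,0,0],[0,0,0],[0,0,0],[0,0,0],[0,0,0],[0,0,0],[0,0,0],[0,0,0]])

```text
t: 13.15
ee_pos: [614.0, -235.0, 50.1]
orientation: [-1.572, -0.0, -0.001]
ft_force: [-0.6, -0.1, 0.2]
width: 31.0
```

```bash
python3 - <<'E'
from h import *
o,a=snap("w6")
cv2.imwrite("pics/w6z.png",cv2.resize(a[180:380,180:400],None,fx=3.5,fy=3))
for n in("top","side"): cv2.imwrite(f"pics/{n}6.png",ctrl.get_image(n)[:,:,::-1])
E
```

```text
t 13.15 p [ 614.  -235.    50.1] yaw -0.0 F [-0.6 -0.1  0.2] w 31.0 q [-0.38  0.69  1.64 -0.    0.82 -0.38]
```

View pics/w6.png

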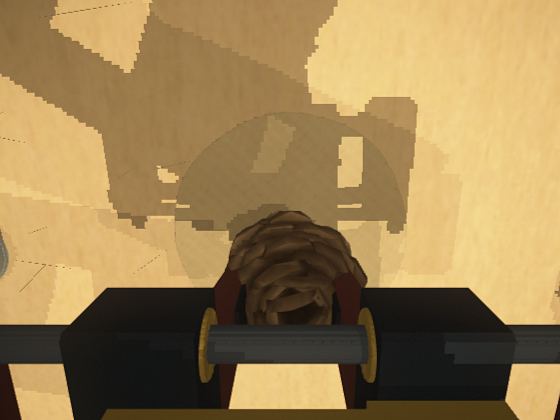

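View pics/side6.png

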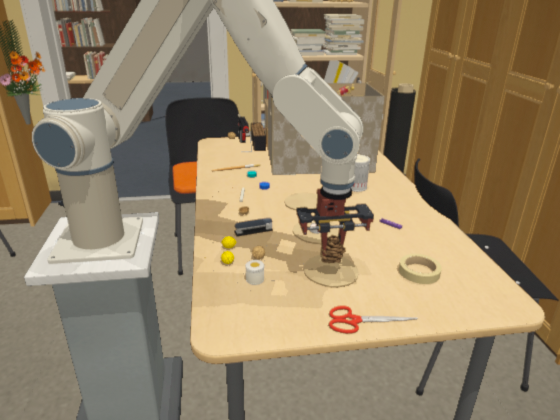

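```bash
python3 - <<'E'
from h import *
a=cv2.imread("pics/side6.png")
o=dict(np.load("w6.npz"))
cv2.imwrite("pics/s6z.png",cv2.resize(a[190:300,280:390],None,fx=5.4,fy=5.4,interpolation=cv2.INTER_CUBIC))
for X in [(614,-235,50),(614,-235,5),(614,-235,70),(614,-235,35)]: print(X,proj("side",X))
E
```

```text
(614, -235, 50) [331.10546738 255.17802687]
(614, -235, 5) [329.949717   270.00349009]
(614, -235, 70) [331.63266791 248.41532781]
(614, -235, 35) [330.71559805 260.17910111]
```

View pics/s6z.png

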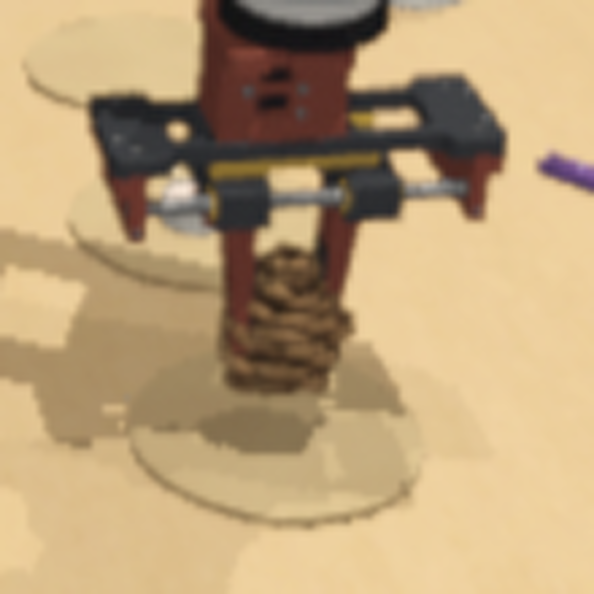

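View pics/w6z.png

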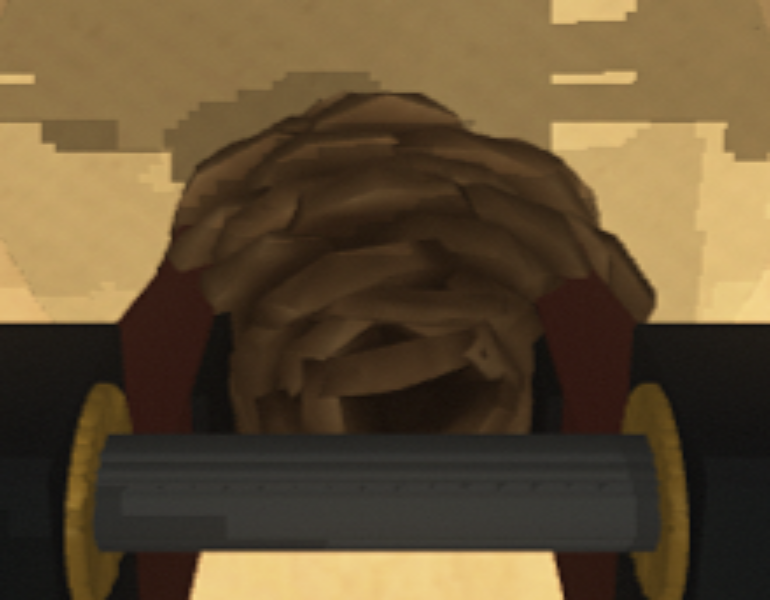

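```bash
python3 - <<'E'
from h import *
print(cmd()[0]);plan((613.9,-234.2,20,0))
E
```

```text
[ 613.9 -234.2   50. ]
[0.0, 3.0, 0.0] [0.0, 0.0, 0.0] rows>= 0.7
```

carry_out(delta_pos=[[0,0.3,0],[0,1,0],[0,1.8,0],[0,2.5,0],[0,2.9,0],[0,3,0],[0,3,0],[0,3,0]], rotation=[[0,0,0],[0,0,0],[0,0,0],[0,0,0],[0,0,0],[0,0,0],[0,0,0],[0,0,0]])

```text
t: 13.97
ee_pos: [614.0, -234.4, 19.4]
orientation: [-1.572, -0.0, 0.0]
ft_force: [0.0, -0.2, -0.7]
width: 31.5
```

```bash
python3 - <<'E'
from h import *
o=st();a=ctrl.get_image("side")[:,:,::-1]
cv2.imwrite("pics/s7z.png",cv2.resize(a[210:300,285:375],None,fx=6.6,fy=6.6,interpolation=cv2.INTER_CUBIC))
E
```

```text
t 13.97 p [ 614.  -234.4   19.4] yaw 0.0 F [ 0.  -0.2 -0.7] w 31.5 q [-0.38  0.73  1.64 -0.    0.77 -0.38]
```

View pics/s7z.png

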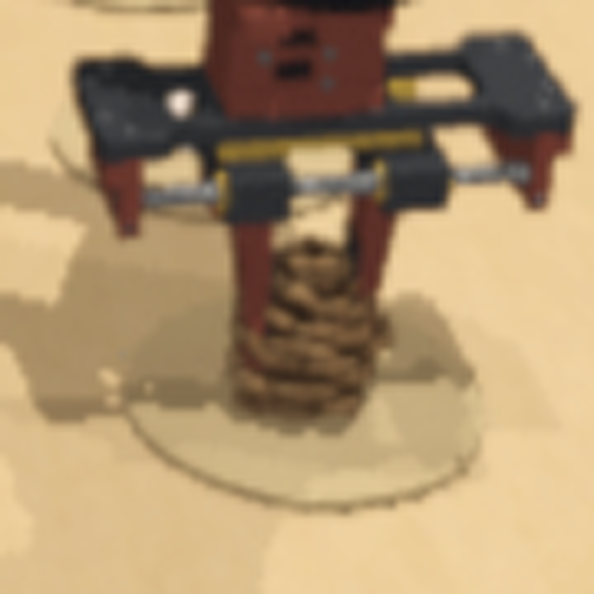

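carry_out(delta_pos=[[0,0.1,0],[0,0.2,0],[0,0.2,0],[0,0.2,0]], rotation=[[0,0,0],[0,0,0],[0,0,0],[0,0,0]])

```text
t: 14.35
ee_pos: [614.0, -234.5, 17.7]
orientation: [-1.572, -0.0, -0.0]
ft_force: [0.0, 0.4, 0.1]
width: 31.6
```

carry_out(delta_pos=[[0,0.05,0],[0,0.1,0],[0,0.15,0],[0,0.15,0]], rotation=[[0,0,0],[0,0,0],[0,0,0],[0,0,0]])

```text
t: 14.68
ee_pos: [614.1, -234.5, 16.8]
orientation: [-1.572, -0.0, -0.0]
ft_force: [-1.2, 0.1, 5.7]
width: 31.6
```

carry_out(delta_pos=[[0,0,0],[0,0,0],[0,0,0],[0,0,0],[0,0,0],[0,0,0],[0,-1,0],[0,-4,0],[0,-8,0],[0,-12,0],[0,-13,0],[0,-13,0]], rotation=[[0,0,0],[0,0,0],[0,0,0],[0,0,0],[0,0,0],[0,0,0],[0,0,0],[0,0,0],[0,0,0],[0,0,0],[0,0,0],[0,0,0]], hand=0)

```text
t: 15.68
ee_pos: [616.5, -235.3, 151.0]
orientation: [-1.575, -0.006, -0.006]
ft_force: [-0.2, -1.3, -0.1]
width: 87.3
```

```bash
python3 - <<'E'
from h import *
setcmd([613.9,-234.2,146.5],pose(0,0,0,0)[1])
o,a=snap("w8")
for n in("side",): cv2.imwrite(f"pics/{n}8.png",ctrl.get_image(n)[:,:,::-1])
E
```

```text
t 15.68 p [ 616.5 -235.3  151. ] yaw 0.0 F [-0.2 -1.3 -0.1] w 87.3 q [-0.38  0.55  1.6  -0.    0.98 -0.38]
```

View pics/w8.png

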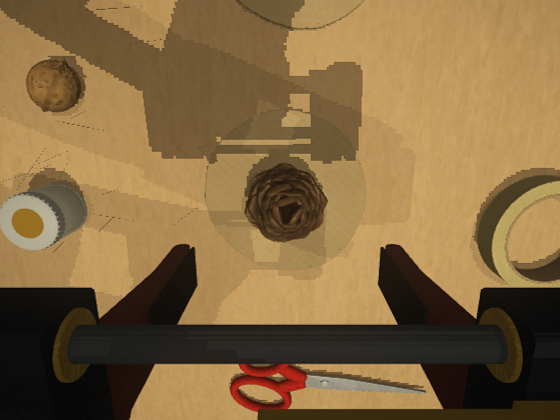

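View pics/side8.png

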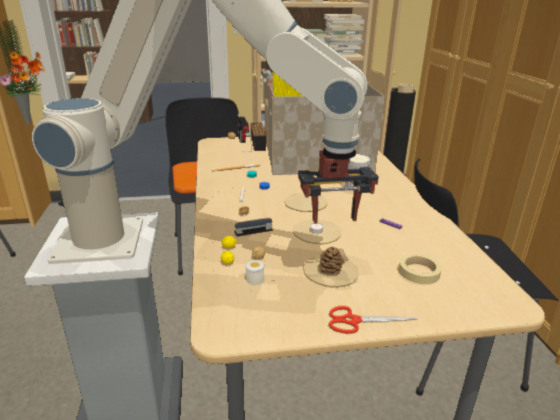

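carry_out(delta_pos=[[0,0,0],[0,0,0],[0,0,0]], rotation=[[0,0,0],[0,0,0],[0,0,0]])

```text
t: 16.03
ee_pos: [612.9, -233.9, 144.1]
orientation: [-1.571, 0.002, 0.002]
ft_force: [-1.0, 0.4, 0.7]
width: 87.9
```

```bash
python3 - <<'E'
from h import *
o,a=snap("w9")
cv2.imwrite("pics/w9z.png",cv2.resize(a[90:290,190:390],None,fx=3,fy=3,interpolation=cv2.INTER_CUBIC))
for X in [(613.9,-234.2,5),(613.9,-234.2,30),(613.9,-234.2,35),(613.9,-234.2,67)]: print(X,proj("wrist",X,o))
E
```

```text
t 16.03 p [ 612.9 -233.9  144.1] yaw 0.0 F [-1.   0.4  0.7] w 87.9 q [-0.38  0.56  1.61 -0.    0.98 -0.38]
(613.9, -234.2, 5) [288.66541307 195.74935466]
(613.9, -234.2, 30) [288.68704449 203.23575855]
(613.9, -234.2, 35) [288.69181549 204.8869502 ]
(613.9, -234.2, 67) [288.72669772 216.95931697]
```

View pics/w9z.png

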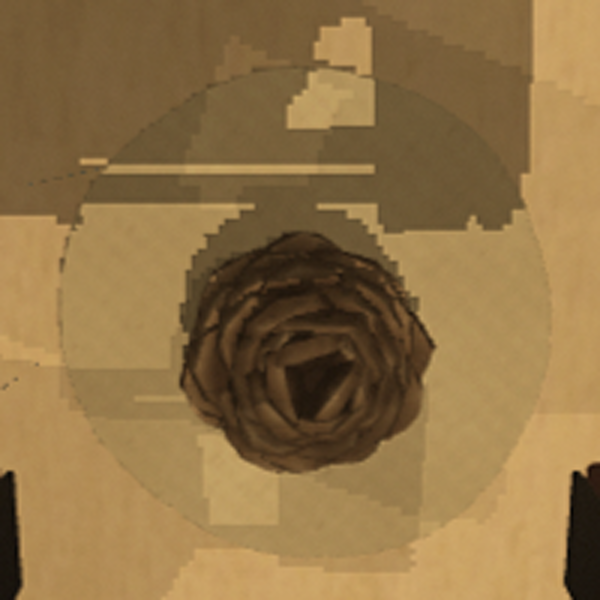

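```bash
python3 - <<'E'
from h import *
plan((438,-143.5,120,0))
E
```

```text
[-17.59, 2.65, 9.07] [0.0, 0.0, 0.0] rows>= 4.8
```

carry_out(delta_pos=[[-1,0,0.5],[-3.5,0,1.8],[-6.5,0.3,3.3],[-9.5,0.9,4.8],[-12.5,1.5,6.4],[-15.5,2.2,8],[-17.59,2.65,9.07],[-17.59,2.65,9.07],[-17.59,2.65,9.07],[-17.59,2.65,9.07]], rotation=[[0,0,0],[0,0,0],[0,0,0],[0,0,0],[0,0,0],[0,0,0],[0,0,0],[0,0,0],[0,0,0],[0,0,0]], hand=81)

```text
t: 16.92
ee_pos: [439.3, -144.2, 119.6]
orientation: [-1.572, -0.001, -0.001]
ft_force: [0.5, -0.0, 0.2]
width: 60.1
```

```bash
python3 - <<'E'
from h import *
o,a=snap("w10")
print(proj("wrist",[438,-143.5,16],o))
E
```

```text
t 16.92 p [ 439.3 -144.2  119.6] yaw 0.0 F [ 0.5 -0.   0.2] w 60.1 q [-0.34  0.35  2.06 -0.    0.73 -0.34]
[285.04840406 205.32669663]
```

View pics/w10.png

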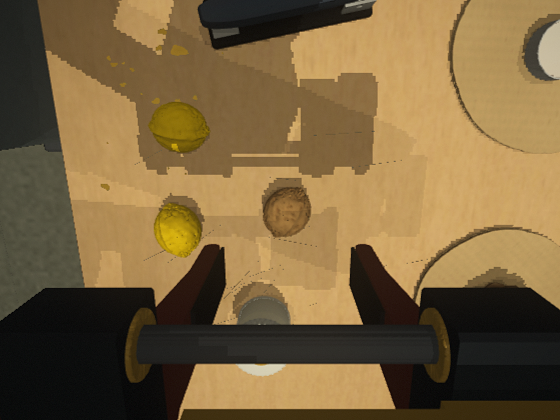

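```bash
python3 - <<'E'
from h import *
a=cv2.imread("pics/w10.png");o=dict(np.load("w10.npz"))
cv2.imwrite("pics/w10z.png",cv2.resize(a[170:250,240:340],None,fx=7,fy=7,interpolation=cv2.INTER_CUBIC))
print(onz("wrist",(287,212),16,o),"jar",onz("wrist",(262,305),46,o))
E
```

```text
[ 439.46444384 -148.72220872   16.        ] jar [ 421.37085806 -209.91454083   46.        ]
```

View pics/w10z.png

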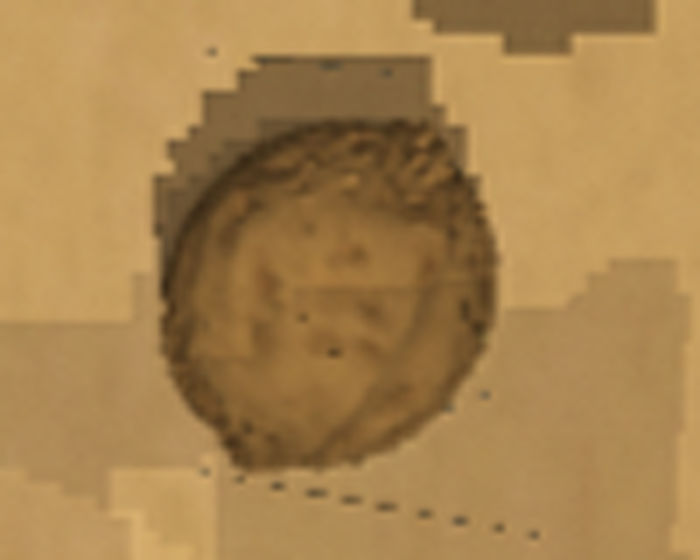

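```bash
python3 - <<'E'
from h import *
plan((439.5,-148.4,4,-29))
E
```

```text
[0.15, 11.6, -0.49] [0.0, 0.506, 0.0] rows>= 4.1
```

carry_out(delta_pos=[[0.15,0.3,-0.3],[0.15,1,-0.49],[0.15,2.5,-0.49],[0.15,5,-0.49],[0.15,7.5,-0.49],[0.15,9.7,-0.49],[0.15,11.2,-0.49],[0.15,11.6,-0.49],[0.15,11.6,-0.49],[0.15,11.6,-0.49],[0.15,11.6,-0.49]], rotation=[[0,0.1,0],[0,0.2,0],[0,0.3,0],[0,0.4,0],[0,0.506,0],[0,0.506,0],[0,0.506,0],[0,0.506,0],[0,0.506,0],[0,0.506,0],[0,0.506,0]])

```text
t: 17.88
ee_pos: [440.6, -149.1, 4.2]
orientation: [-1.535, 0.395, -0.399]
ft_force: [-0.7, -0.3, 0.7]
width: 59.9
```

carry_out(delta_pos=[[0,0,0],[0,0,0],[0,0,0],[0,0,0],[0,0,0],[0,0,0],[0,0,0]], rotation=[[0,0,0],[0,0,0],[0,0,0],[0,0,0],[0,0,0],[0,0,0],[0,0,0]], hand=255)

```text
t: 18.47
ee_pos: [439.8, -148.7, 3.7]
orientation: [-1.535, 0.396, -0.397]
ft_force: [-0.7, 0.4, 6.0]
width: 32.6
```

```bash
python3 - <<'E'
from h import *
o,a=snap("w11")
plan((439.5,-148.4,100,-29),(632.7,165.4,100,-29),(632.7,165.4,30,-29))
E
```

```text
t 18.47 p [ 439.8 -148.7    3.7] yaw -29.0 F [-0.7  0.4  6. ] w 32.6 q [-0.35  0.59  2.08 -0.    0.47  0.16]
[0.0, -9.6, 0.0] [0.0, 0.0, 0.0] rows>= 2.3
[1.69, -9.6, 36.81] [0.0, 0.0, 0.0] rows>= 8.8
[1.69, -2.6, 36.81] [0.0, 0.0, 0.0] rows>= 1.7
```

View pics/w11.png

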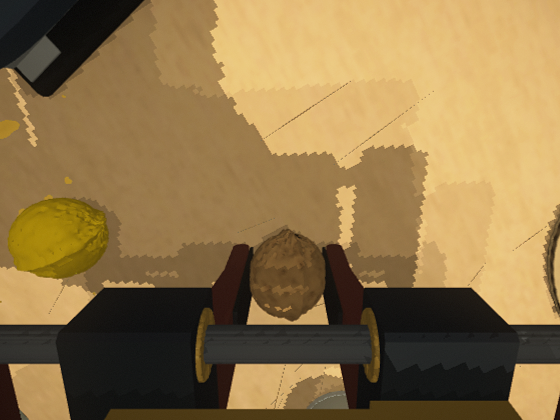

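carry_out(delta_pos=[[0,-0.8,0],[0,-3,0],[0,-6,0],[0,-8.7,0],[0.1,-9.6,1],[0.2,-9.6,4],[0.35,-9.6,7.5],[0.5,-9.6,11],[0.65,-9.6,14.5],[0.8,-9.6,18],[0.95,-9.6,21.5],[1.1,-9.6,24]], rotation=[[0,0,0],[0,0,0],[0,0,0],[0,0,0],[0,0,0],[0,0,0],[0,0,0],[0,0,0],[0,0,0],[0,0,0],[0,0,0],[0,0,0]])

```text
t: 19.52
ee_pos: [566.6, 59.1, 99.0]
orientation: [-1.535, 0.395, -0.396]
ft_force: [0.7, -0.7, -0.5]
width: 32.8
```

carry_out(delta_pos=[[0.15,0,3.5],[0.3,0,7],[0.45,0,10],[0.55,0.2,12],[0.59,1.2,12.81],[0.59,3.2,12.81],[0.59,5.5,12.81],[0.59,6.8,12.81],[0.59,7,12.81],[0.59,7,12.81],[0.59,7,12.81],[0.59,7,12.81]], rotation=[[0,0,0],[0,0,0],[0,0,0],[0,0,0],[0,0,0],[0,0,0],[0,0,0],[0,0,0],[0,0,0],[0,0,0],[0,0,0],[0,0,0]])

```text
t: 20.52
ee_pos: [633.5, 165.0, 30.3]
orientation: [-1.534, 0.395, -0.399]
ft_force: [-0.3, 0.9, 0.2]
width: 32.4
```

```bash
python3 - <<'E'
from h import *
o,a=snap("w12")
p=onz("wrist",(287,274),42,o);print(p)
R=Ro.from_rotvec(o["orientation"]).as_matrix();print("in tool",R.T@(p-o["ee_pos"]))
print(proj("wrist",[632.7,165.4,5],o))
E
```

```text
t 20.52 p [633.5 165.   30.3] yaw -29.0 F [-0.3  0.9  0.2] w 32.4 q [ 0.24  0.71  1.65 -0.    0.78  0.74]
[633.51741465 164.77061699  42.        ]
in tool [  0.13164485 -11.69274885  -0.2409367 ]
[285.06035699 244.02938817]
```

View pics/w12.png

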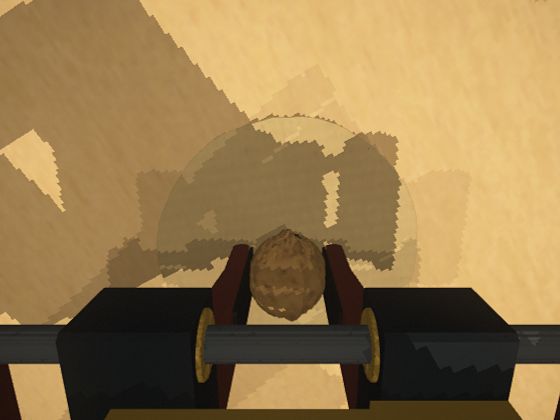

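carry_out(delta_pos=[[0,0.5,0],[0,1.2,0],[0,1.8,0],[0,2,0],[0,2.05,0],[0,2.05,0],[0,2.05,0]], rotation=[[0,0,0],[0,0,0],[0,0,0],[0,0,0],[0,0,0],[0,0,0],[0,0,0]])

```text
t: 21.15
ee_pos: [632.5, 165.1, 9.1]
orientation: [-1.535, 0.397, -0.397]
ft_force: [-2.1, -0.5, 8.0]
width: 32.9
```

carry_out(delta_pos=[[0,0.05,0],[0,0.1,0],[0,0.1,0],[0,0.1,0]], rotation=[[0,0,0],[0,0,0],[0,0,0],[0,0,0]])

```text
t: 21.48
ee_pos: [632.5, 165.2, 8.9]
orientation: [-1.535, 0.397, -0.397]
ft_force: [-4.9, 0.1, 15.5]
width: 32.7
```

carry_out(delta_pos=[[0,-0.1,0],[0,-0.1,0],[0,-0.1,0]], rotation=[[0,0,0],[0,0,0],[0,0,0]])

```text
t: 21.73
ee_pos: [632.7, 165.2, 9.0]
orientation: [-1.535, 0.396, -0.397]
ft_force: [-2.8, 0.1, 7.7]
width: 32.8
```

carry_out(delta_pos=[[0,0,0],[0,0,0],[0,0,0],[0,0,0],[0,-0.5,0],[0,-2,0],[0,-5,0],[0,-8,0],[0,-10.5,0],[0,-11,0],[0,-11,0],[0,-11,0]], rotation=[[0,0,0],[0,0,0],[0,0,0],[0,0,0],[0,0,0],[0,0,0],[0,0,0],[0,0,0],[0,0,0],[0,0,0],[0,0,0],[0,0,0]], hand=81)

```text
t: 22.73
ee_pos: [632.5, 165.2, 119.0]
orientation: [-1.535, 0.396, -0.397]
ft_force: [-0.2, 0.4, -0.4]
width: 60.0
```

```bash
python3 - <<'E'
from h import *
setcmd([632.7,165.4,119.5],pose(0,0,0,-29)[1])
o,a=snap("w13")
for X in [(632.7,165.4,5),(632.7,165.4,21)]: print(X,proj("wrist",X,o))
plan((500,135,130,0))
plan((420,115,120,0))
E
```

```text
t 22.73 p [632.5 165.2 119. ] yaw -29.0 F [-0.2  0.4 -0.4] w 60.0 q [ 0.24  0.59  1.63 -0.    0.93  0.74]
(632.7, 165.4, 5) [286.88561042 202.46754456]
(632.7, 165.4, 21) [286.88160839 207.93423465]
[-10.13, -1.05, -9.09] [0.0, -0.506, 0.0] rows>= 4.1
[-8.0, 1.0, -2.0] [0.0, -0.0, 0.0] rows>= 2.0
```

View pics/w13.png

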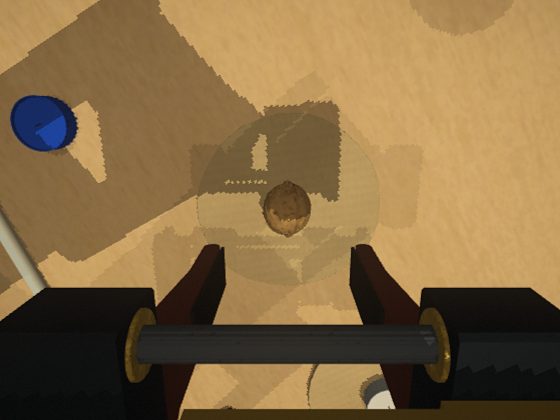

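carry_out(delta_pos=[[-0.5,0,-0.4],[-2.2,-0.3,-2],[-4.5,-0.6,-4],[-6.8,-0.9,-6],[-9,-1,-8],[-10.13,-1.05,-9.09],[-10.13,-1.05,-9.09]], rotation=[[0,-0.05,0],[0,-0.15,0],[0,-0.26,0],[0,-0.37,0],[0,-0.46,0],[0,-0.506,0],[0,-0.506,0]])

```text
t: 23.37
ee_pos: [495.1, 133.6, 127.4]
orientation: [-1.573, 0.003, 0.007]
ft_force: [0.9, 0.4, -0.7]
width: 59.8
```

carry_out(delta_pos=[[-2,0.2,-0.5],[-4.5,0.5,-1.1],[-7,0.9,-1.8],[-8,1,-2],[-8,1,-2],[-8,1,-2],[-8,1,-2]], rotation=[[0,0,0],[0,0,0],[0,0,0],[0,0,0],[0,0,0],[0,0,0],[0,0,0]])

```text
t: 23.95
ee_pos: [422.3, 115.4, 119.4]
orientation: [-1.571, -0.002, -0.002]
ft_force: [0.9, 0.4, -0.1]
width: 59.6
```

```bash
python3 - <<'E'
from h import *
o,a=snap("w14")
cv2.imwrite("pics/w14z.png",cv2.resize(a[170:250,240:340],None,fx=7,fy=7,interpolation=cv2.INTER_CUBIC))
E
```

```text
t 23.95 p [422.3 115.4 119.4] yaw -0.0 F [ 0.9  0.4 -0.1] w 59.6 q [ 0.24  0.32  2.11 -0.    0.71  0.24]
```

View pics/w14.png

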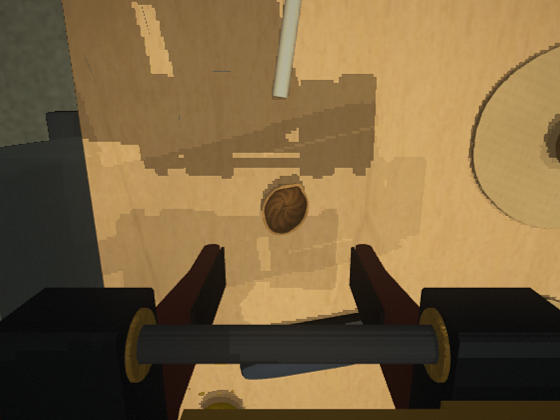

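View pics/w14z.png

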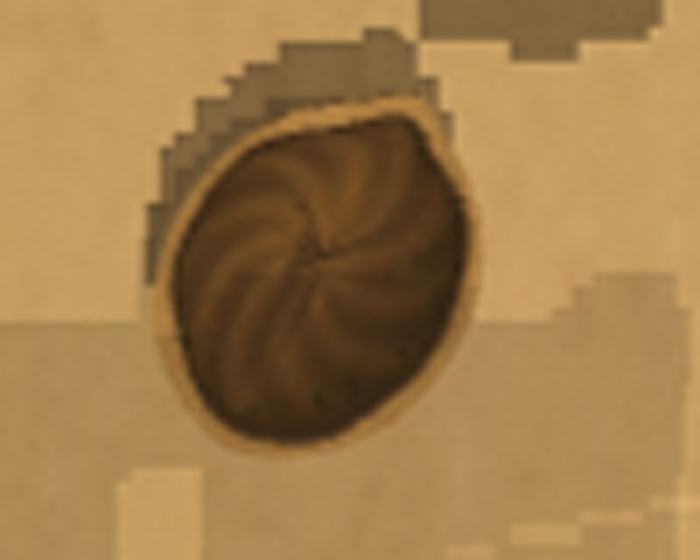

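```bash
python3 - <<'E'
from h import *
a=cv2.imread("pics/w14.png");o=dict(np.load("w14.npz"))
# long axis on the plane via dark interior mask moments
m=((cv2.cvtColor(a,cv2.COLOR_BGR2GRAY)<88)).astype(np.uint8);m[:180]=0;m[238:]=0;m[:,:255]=0;m[:,315:]=0
m=cv2.morphologyEx(m,cv2.MORPH_OPEN,np.ones((3,3)))
cs=max(cv2.findContours(m,0,1)[0],key=cv2.contourArea)
w=np.array([onz("wrist",q[0],13,o)[:2] for q in cs],np.float32)
print(cv2.fitEllipse(w),cv2.minAreaRect(w))
p=onz("wrist",(285.4,209.1),15,o);print(p)
plan((p[0],p[1],3.5,-29))
E
```

```text
((421.08331298828125, 111.841552734375), (29.795568466186523, 38.229312896728516), 151.6035919189453) ((421.55145263671875, 111.23367309570312), (33.46144485473633, 34.64114761352539), 11.481371879577637)
[421.3476721 112.9442856  15.       ]
[0.13, 11.65, -0.21] [0.0, 0.506, 0.0] rows>= 4.0
```

carry_out(delta_pos=[[0.13,0.3,-0.21],[0.13,1,-0.21],[0.13,2.5,-0.21],[0.13,5,-0.21],[0.13,7.5,-0.21],[0.13,9.7,-0.21],[0.13,11.2,-0.21],[0.13,11.65,-0.21],[0.13,11.65,-0.21],[0.13,11.65,-0.21],[0.13,11.65,-0.21]], rotation=[[0,0.1,0],[0,0.2,0],[0,0.3,0],[0,0.4,0],[0,0.506,0],[0,0.506,0],[0,0.506,0],[0,0.506,0],[0,0.506,0],[0,0.506,0],[0,0.506,0]])

```text
t: 24.92
ee_pos: [422.4, 112.8, 3.4]
orientation: [-1.534, 0.395, -0.398]
ft_force: [0.4, -0.6, 0.7]
width: 60.0
```

carry_out(delta_pos=[[0,0,0],[0,0,0],[0,0,0],[0,0,0],[0,0,0],[0,0,0],[0,0,0]], rotation=[[0,0,0],[0,0,0],[0,0,0],[0,0,0],[0,0,0],[0,0,0],[0,0,0]], hand=255)

```text
t: 25.5
ee_pos: [421.6, 112.6, 2.9]
orientation: [-1.535, 0.396, -0.397]
ft_force: [-0.3, -0.3, 4.1]
width: 31.0
```

```bash
python3 - <<'E'
from h import *
o,a=snap("w15")
R=Ro.from_rotvec(o["orientation"]).as_matrix()
plan((421.3,112.9,100,-29),(480,-90,100,-15))
plan((618.6,-134.3,100,-2.7),(618.6,-134.3,30,-2.7))
E
```

```text
t 25.5 p [421.6 112.6   2.9] yaw -29.0 F [-0.3 -0.3  4.1] w 31.0 q [ 0.23  0.57  2.14 -0.    0.43  0.74]
[-0.0, -9.65, -0.0] [0.0, -0.0, 0.0] rows>= 2.3
[14.97, -9.65, -14.9] [0.0, -0.244, 0.0] rows>= 5.1
[14.53, 0.0, -0.69] [0.0, -0.215, 0.0] rows>= 3.5
[14.53, 7.0, -0.69] [0.0, -0.215, 0.0] rows>= 1.7
```

View pics/w15.png

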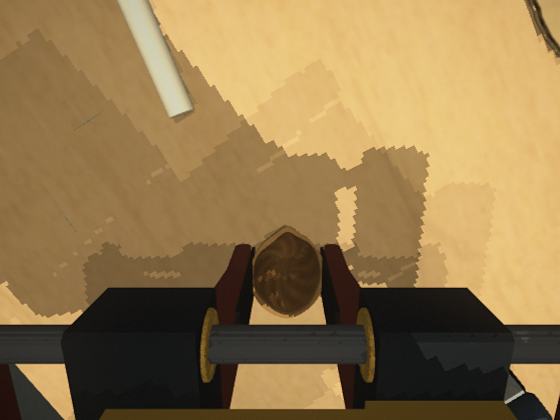

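carry_out(delta_pos=[[0,-0.8,0],[0,-3,0],[0,-6,0],[0,-8.8,0],[0.7,-9.65,-0.7],[3,-9.65,-3],[5.5,-9.65,-5.5],[8,-9.65,-8],[10.5,-9.65,-10.5],[13,-9.65,-13],[14.97,-9.65,-14.9],[14.97,-9.65,-14.9]], rotation=[[0,0,0],[0,0,0],[0,0,0],[0,0,0],[0,0,0],[0,-0.04,0],[0,-0.08,0],[0,-0.12,0],[0,-0.16,0],[0,-0.2,0],[0,-0.244,0],[0,-0.244,0]])

```text
t: 26.55
ee_pos: [481.8, -94.6, 99.4]
orientation: [-1.563, 0.205, -0.209]
ft_force: [1.4, 0.6, 0.4]
width: 30.8
```

carry_out(delta_pos=[[1,0,-0.1],[3.5,0,-0.2],[6.5,0,-0.3],[9.5,0,-0.5],[12.5,0,-0.6],[14.3,0.2,-0.7],[14.55,1.5,-0.73],[14.55,4,-0.73],[14.55,6.3,-0.73],[14.55,7,-0.73],[14.55,7,-0.73],[14.55,7,-0.73]], rotation=[[0,-0.02,0],[0,-0.06,0],[0,-0.1,0],[0,-0.14,0],[0,-0.18,0],[0,-0.215,0],[0,-0.215,0],[0,-0.215,0],[0,-0.215,0],[0,-0.215,0],[0,-0.215,0],[0,-0.215,0]])

```text
t: 27.55
ee_pos: [617.8, -134.3, 29.0]
orientation: [-1.571, 0.038, -0.035]
ft_force: [-0.0, -0.2, 0.2]
width: 30.6
```

```bash
python3 - <<'E'
from h import *
o,a=snap("w16")
print(onz("wrist",(287,272),42,o))
E
```

```text
t 27.55 p [ 617.8 -134.3   29. ] yaw -2.7 F [-0.  -0.2  0.2] w 30.6 q [-0.23  0.69  1.7  -0.    0.75 -0.18]
[ 618.00301244 -132.90131735   42.        ]
```

View pics/w16.png

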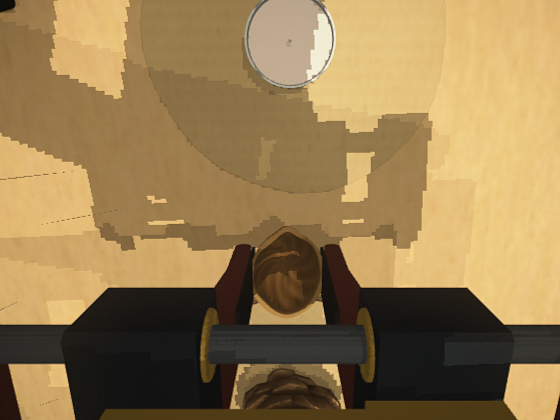

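```bash
python3 - <<'E'
from h import *
o=dict(np.load("w16.npz"))
print(onz("wrist",(290,40),21,o),onz("wrist",(292,26),5,o))
E
```

```text
[623.87438497 -34.81160159  21.        ] [625.27017059 -26.33302672   5.        ]
```

carry_out(delta_pos=[[0.05,0.3,-0.1],[0.1,1,-0.15],[0.1,1.8,-0.15],[0.1,2.3,-0.15],[0.1,2.5,-0.15],[0.1,2.5,-0.15],[0.1,2.5,-0.15]], rotation=[[0,0,0],[0,0,0],[0,0,0],[0,0,0],[0,0,0],[0,0,0],[0,0,0]])

```text
t: 28.18
ee_pos: [619.5, -136.6, 4.2]
orientation: [-1.571, 0.037, -0.037]
ft_force: [0.3, 0.4, -0.5]
width: 30.6
```

carry_out(delta_pos=[[0,0.05,0],[0,0.1,0],[0,0.15,0],[0,0.15,0]], rotation=[[0,0,0],[0,0,0],[0,0,0],[0,0,0]])

```text
t: 28.52
ee_pos: [619.8, -136.6, 3.1]
orientation: [-1.572, 0.036, -0.037]
ft_force: [-0.3, -1.4, 0.6]
width: 30.7
```

carry_out(delta_pos=[[0,0.05,0],[0,0.08,0],[0,0.08,0]], rotation=[[0,0,0],[0,0,0],[0,0,0]])

```text
t: 28.77
ee_pos: [619.9, -136.7, 2.9]
orientation: [-1.572, 0.036, -0.037]
ft_force: [-1.6, -0.1, 6.1]
width: 30.8
```

Contact. Release, lift, and look.

carry_out(delta_pos=[[0,0,0],[0,0,0],[0,0,0],[0,0,0],[0,0,0],[0,-0.5,0],[0,-2,0],[0,-5,0],[0,-9,0],[0,-13,0],[0,-15,0],[0,-15,0]], rotation=[[0,0,0],[0,0,0],[0,0,0],[0,0,0],[0,0,0],[0,0,0],[0,0,0],[0,0,0],[0,0,0],[0,0,0],[0,0,0],[0,0,0]], hand=81)

```text
t: 29.77
ee_pos: [623.2, -137.3, 159.4]
orientation: [-1.574, 0.029, -0.045]
ft_force: [-0.5, -0.7, 0.3]
width: 59.9
```

carry_out(delta_pos=[[0,-3,0],[0,-6,0],[0,-9,0],[0,-9,0],[0,-9,0],[0,-9,0]], rotation=[[0,0,0],[0,0,0],[0,0,0],[0,0,0],[0,0,0],[0,0,0]])

```text
t: 30.27
ee_pos: [618.8, -136.2, 241.4]
orientation: [-1.571, 0.038, -0.036]
ft_force: [0.1, -0.2, -0.7]
width: 59.7
```

```bash
python3 - <<'E'
from h import *
o,a=snap("w17")
cv2.imwrite("pics/side17.png",ctrl.get_image("side")[:,:,::-1])
for X in [(623.3,-34.4,5),(623.3,-34.4,21),(613.9,-234.2,5),(613.9,-234.2,35),(618.6,-134.3,15),(632.7,165.4,21)]: print(X,proj("wrist",X,o).round(1))
E
```

```text
t 30.27 p [ 618.8 -136.2  241.4] yaw -2.7 F [ 0.1 -0.2 -0.7] w 59.7 q [-0.23  0.42  1.59 -0.    1.13 -0.19]
(623.3, -34.4, 5) [287.   76.5]
(623.3, -34.4, 21) [286.9  75.2]
(613.9, -234.2, 5) [287.  257.3]
(613.9, -234.2, 35) [287.  268.2]
(618.6, -134.3, 15) [287.  174.6]
(632.7, 165.4, 21) [ 286.8 -178.6]
```

View pics/w17.png

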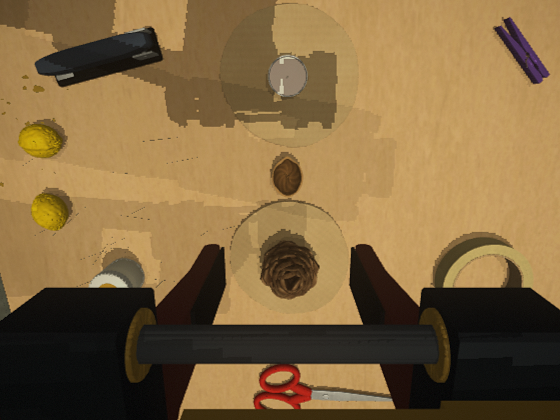

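View pics/side17.png

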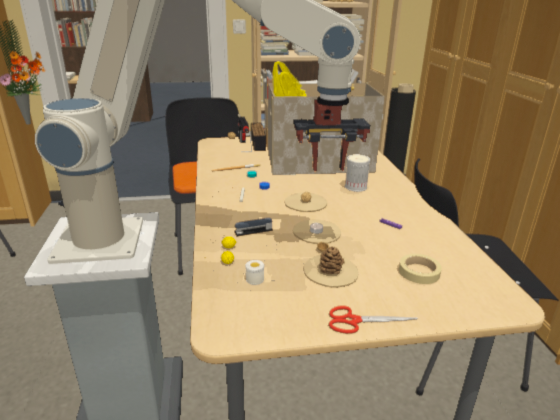

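```bash
python3 - <<'E'
from h import *
a=ctrl.get_image("top")[:,:,::-1];cv2.imwrite("pics/top18.png",a)
E
```

```text
(no output)
```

View pics/top18.png

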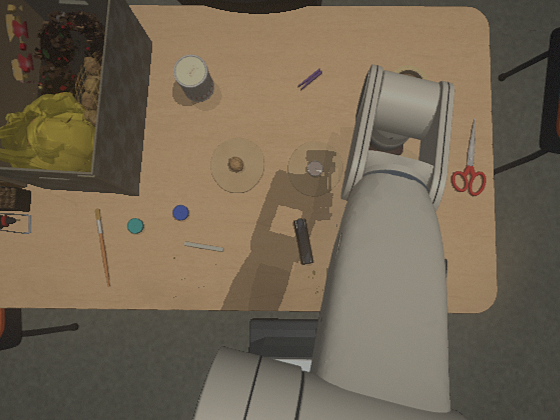

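The top view shows the walnut at (236,164) and the tea light at (315,169), both central on their discs. The glue stick (204,246) and stapler (303,242) haven't moved. The arm hides the pine cone and shell here, but the wrist and side views showed both standing correctly.

```bash
python3 - <<'E'
from workcell import ctrl
print(ctrl.close_job())
E
```

```text
the job is handed in; nothing more can be done
None
```

The layout is done and handed in after about 30 s of robot time. I placed the parts in the order asked:

| Part | Where it is | Last check |
|---|---|---|
| Tea light | Upright on the middle disc | Within about 1–2 mm of the middle |
| Pine cone | Upright on the right disc, the end nearer the paint jar | In one view about 4 mm off the middle, towards −y; in the last view about 2–3 mm from where it should appear |
| Walnut | On the left disc | Within about 1–2 mm of the middle |
| Half shell | On the table, hollow side up, long axis along the row | Within about 2 mm of half-way between tea light and pine cone |

- **Pine cone:** the grip closed from 38 to 31 mm while I carried it, so it shifted a little between the fingers. It still touched down at the expected height and stands upright. I did not nudge it the last few millimetres because that could have toppled it.
- **Other things:** the last pictures show the stapler and glue stick where they lay. The blue, turquoise and yellow look-alikes were not touched.
- **Not checked:** in the last top view the arm hid the pine cone and the shell, so those two rest on the wrist and side pictures.

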